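# Lid the trinket box and offer up the stone gauge

## Robot

A 6-joint arm with a two-finger parallel gripper is mounted at the origin on the work surface. World frame = base frame: x ahead of the robot, y to its left, z up, the work surface at z = 0. Lengths are in mm, angles in rad, forces in N, time in s.
With the tool pointing down it reaches from about 300 to 775 mm from the base axis. Payload 14.6 kg.
Tool frame: the origin (TCP) lies at the very end of the fingers, on their centre line; the grasp point (between the pads) lies 19 mm behind it; z points along the fingers, y is the direction in which the jaws open and shut (so a half turn about z gives the same grasp; the last joint's range is limited). The gripper opens to 94 mm and grips with 3 to 60 N. Pads are 16 mm wide; open, the fingers measure 119 mm over their backs; the gripper's body (75 mm by 177 mm) begins 78 mm behind the grasp point.
Start: joints at [-1.178, 0.3, 1.521, -0, 1.321, -0.067], TCP at [244.065, -492.871, 205.446] pointing down, gripper open.
Joint ranges: [-3.03, 3.03], [-0.79, 2.21], [0.23, 2.52], [-1.04, 4.18], [0, 3.07], [-2.55, 2.55]. Speed limits (rad/s): [2.22, 2.22, 2.57, 3.14, 3.14, 3.14].

## Interface

Orientations are given as a 3x3 rotation matrix whose columns are the frame's x, y, z axes.
In Python, from plant import read_state, viewer, job gives the robot as it stands.
- The arm moves only by the shell command python3 -m handwheel 'ROWS' [OPENING]. ROWS is JSON, a list of rows, each a list of 6 numbers: the shift along the tool's x, y, z in m, then the turn, a rotation vector about the tool's x, y, z in degrees. A call has 1 to 20 rows; each row shifts and turns the pose as measured when the row begins, along the tool's axes as they then stand; what a row does not reach is not made up. A row lasts 1/10 s, in which the tool goes at most 50 mm and 8.59 degrees, less where a joint would pass 70% of its speed; a pose out of reach is approached as far as the arm can. A call with a gripper value outside its range is refused whole. OPENING is the opening, from 0 (shut) to 1 (fully open), set as the call begins (- or left out, the last holds). The fingers move at their own pace and stop on an object; the grip force is fixed at half the most. Time passes only in rows, so rows that do not move let the fingers close. It gives the time, the measured TCP pose, the force and the opening at its end, in the units of the state.
- read_state(): the state, without advancing time (a new reading comes with each control period).
- viewer.get_image(name): name is "scene" or "top" or "wrist"; returns a dict with "image" (384x512x3 uint8, red, green, blue), "depth" (384x512 float32, mm along the optical axis (not along the pixel's ray), 0 where there is no reading), "intrinsics" (3x3 intrinsics, pixels), "world_from_camera" (4x4, takes a point from camera to world coordinates); the wrist camera has in their place "tool_from_camera" (4x4, takes a point from camera to tool coordinates, whose origin is the TCP and whose axes are the flange's). Camera axes: x right, y up, looking along -z (the intrinsics and any distortion apply to the point x, -y, -z); pixel columns grow to the right and rows downward; lengths in mm; the calibration is good to about 2 mm. A picture is of the moment at which its call begins: read the wrist's pose just before it.
- job.hand_in(): hands the job in, once; it reports no verdict.
The state is a dict: "clock": time; "joints": joint angles; "joint_vel": joint speeds; "joint_torque": joint torques, N m; "eef_pos": TCP position; "tcp_rot": TCP orientation; "wrist_force": force on the tool from outside, world axes, zero at the start; "moment": the same for the moment, N m; "gripper_width": finger opening in mm.
Only numpy, scipy, OpenCV 4.12 (cv2) and the standard library are available. Lean on these libraries where they do the work, as an engineer would, in place of code of your own. Each camera call takes 0.05 s, during which the arm holds its last target. There are 200 camera calls.

## Task

Set the loose green lid, cup upwards, on its round green box so that it sits fully home and level; place it, do not drop it. Then pick up the steel gauge tweezers, squeeze them until the inner edge of the right blade (the one without the scale) lies under the middle of the red index on the scale, which was set to the width of the stone, and hold that gap steady for two seconds with the pair of tips centred a centimetre or two above the brass stone cup of the lid, touching neither lid nor box, to judge whether the stone will fit. Finish while still holding the tweezers squeezed there, do not let go, and leave the other wares where they stand.

Things in the scene. Friction and masses are not known exactly. Their poses are not given: they have to be found in the camera images.
- box: round open trinket box, dark green with gold scrolls, outside diameter 62 mm, height 55 mm, wall 3 mm (bore 56 mm; all sizes here are in mm); loose, 0.16 kg. Origin: centre of its underside, z up
- box_rim (a point): centre of the mouth of the green box, in the plane of its rim, 55 above its underside
- lid: loose lid of the green box, cup up on the cloth: green disc of diameter 66, 8 thick (6 to 14 above the lid's origin), to be gripped by its edge; below it a wooden plug of diameter 52, 6 deep, chamfered, that drops into the box's bore with 2 clearance all round; on top in the middle a brass stone cup, outside diameter 22, 5 high. 0.05 kg. Origin: centre of the plug's underside, z up
- lid_seat (a point): centre of the underside of the lid's green disc, 6 above the lid's origin; it lies in the plane of box_rim when the lid is fully home
- cup (a point): centre of the mouth of the brass stone cup on the lid, 19 above the lid's origin
- tweezers: steel gauge tweezers, 165 long, 0.04 kg, lying on their side: the two blades stand on edge left and right, 12 high. Origin: midway between the blades at the ribbed finger grips, on the underside, near the centre of mass. x points along the tool to the tips (79 ahead of the origin; the heel ends 86 behind), y to the left blade, z up
- blade_left: the blade with the white scale bar, 2.2 thick. Both blades turn about the heel, 76 behind the tweezers' origin, each on its own equal spring, and spring open when let go. Grip both across y at the tweezers' origin; the flats reach 25 behind and ahead of it. This body's origin is its pivot at the heel, on the underside, x and y as for the tweezers when open
- blade_right: the blade without a scale; origin: its pivot. Over the outsides at the grips the two blades measure 27.0 open; the squeeze grows evenly from nothing to 9.5 N on each at the stop (width 15, tips nearly shut). Each 1 mm off that width takes about 1.71 mm off the distance from edge to index and 2.04 mm off the tip gap (26.2 when open)
- tip_mid (a point): point midway between the two tips of the tweezers, 79 ahead of their origin and at half the blade height (6 above the underside); it is fixed to the heel, and so stays midway when both blades are squeezed alike
- index (a point): middle of the red index, a saddle 3 wide on the white scale bar, which is fixed to the left blade 54 ahead of the tweezers' origin and reaches over the top of the right blade. The index stays where it is set, differently each time, 8 to 18 from the left blade's inner face along the bar (tip gaps of 4 to 17). Its y axis is the left blade's, across the tool
- edge (a point): top inner edge of the right blade where it passes under the scale bar. When open it is about 26 from the left blade's inner face; squeezing brings it up to the index. The gap is right when edge and index agree across the tool (y axis of index)
- cone: cone of yellow-gold thread with a red top, base diameter 62, height 138; a bystander. Origin: centre of its underside
- casket: pale green barrel-shaped casket on four brass feet, 76 high, 150 long along its own y; a bystander. Origin: centre beneath it
- brown_box: closed brown round box, diameter 74, height 74; a bystander. Origin: centre of its underside

How it is judged (in metres and radians):
On the way, in this order (a step that is already met when the one before it is completed fails the run):
1. the lid sits fully home and level on the green box, let go (z of lid_seat in the frame of box_rim between -0.002 and 0.002 m and horizontal distance between lid_seat and box_rim below 0.005 m and angle between each of lid, box's own z axis and vertical below 0.05 rad and contact force between lid and the fingers below 0.05 N and linear speed of lid below 0.02 m/s), for 0.2 s.
2. the tweezers are picked up by the fingers, clear of the table (contact force between tweezers and the fingers above 1 N and height (world z) of each of tweezers, tip_mid above 0.04 m and contact force between tweezers and lid below 0.05 N and contact force between tweezers and box below 0.05 N), for 0.2 s.
3. the tweezers are held squeezed to the index, tips over the cup, steadily (all of step 1 and all of step 2 and y of edge in the frame of index between -0.0015 and 0.0015 m and horizontal distance between tip_mid and cup below 0.012 m and z of tip_mid in the frame of cup between 0.004 and 0.032 m and linear speed of tweezers below 0.03 m/s), for 1 s.
At the end, for the whole second after the job is handed in: Lid home on the upright box (2 mm in height, 5 mm off centre, 0.05 rad), let go; tweezers held still in the fingers, over 40 mm up, clear of lid and box; right blade's inner edge within 1.5 mm of the index middle; tip middle within 12 mm of the cup centre in plan, 4 to 32 mm above its mouth (all of step 3); the arm keeps its last pose, push and grip.
It fails at once if the lid is dropped or thrown (falls free of the fingers faster than 0.5 m/s) (linear speed of lid above 0.5 m/s and contact force between lid and the fingers below 0.01 N).
It fails at once if the green box is shoved more than 40 mm or tipped over (distance of box from where it was at the start of the episode above 0.04 m or angle between box's own z axis and vertical above 0.4 rad).
It fails at once if another ware is moved more than 30 mm (distance of any of cone, casket, brown_box from where it was at the start of the episode above 0.03 m).
It also fails if it takes over 64 s, if anything falls off the work surface, if the arm or the gripper's body presses on something with over 40 N, if the wrist force passes 120 N, or if a joint passes its speed limit or range.

## Working session

There is one attempt and no reset: what is moved stays moved. The work goes in short steps, Python scripts to look and compute and a shell command to move; the robot and the scene stay as the last step left them, time stands still between calls to the robot, and variables do not carry over. Pictures are saved under pics/ and viewed, about 8 in all and at most 12, crops included, and the job is handed in when it is done.

```bash
ls; mkdir -p pics; cat > h.py <<'E'
import numpy as np, cv2, sys
from plant import read_state, viewer, job
def grab(name,f=None):
    s=read_state(); d=viewer.get_image(name)
    if 'tool_from_camera' in d:
        T=np.eye(4);T[:3,:3]=np.array(s['tcp_rot']);T[:3,3]=np.array(s['eef_pos'])
        d['world_from_camera']=T@np.array(d['tool_from_camera'])
    if f: cv2.imwrite(f'pics/{f}.png',cv2.cvtColor(d['image'],cv2.COLOR_RGB2BGR))
    np.savez(f'/tmp/{f or name}.npz',image=d['image'],depth=d['depth'],K=d['intrinsics'],T=d['world_from_camera'])
    return d
def load(f): return np.load(f'/tmp/{f}.npz')
def ray(d,u,v):
    K=np.array(d['K']);T=np.array(d['T']);k=np.linalg.inv(K)@[u,v,1]
    return T[:3,3],T[:3,:3]@np.array([k[0],-k[1],-1.])
def atz(d,u,v,z):
    o,r=ray(d,u,v); return o+r*(z-o[2])/r[2]
def atd(d,u,v):
    o,r=ray(d,u,v); return o+r*float(d['depth'][int(v),int(u)])
def cloud(d):
    K=d['K'];T=d['T'];D=d['depth'];v,u=np.indices(D.shape)
    k=np.stack([u,v,np.ones_like(u)],-1)@np.linalg.inv(K).T
    return T[:3,3]+(k*[1,-1,-1]*D[...,None])@T[:3,:3].T
def crop(f,x0,y0,x1,y1,s,out):
    im=cv2.imread(f'pics/{f}.png')[y0:y1,x0:x1]
    cv2.imwrite(f'pics/{out}.png',cv2.resize(im,None,fx=s,fy=s,interpolation=cv2.INTER_CUBIC))
E
python3 - <<'E'
from h import *
for n in('top','scene'): grab(n,n+'0')
s=read_state();print({k:np.round(v,3) for k,v in s.items()})
d=load('top0');print(d['K'],d['T'].round(2))
a=cv2.imread('pics/top0.png');b=cv2.imread('pics/scene0.png');cv2.imwrite('pics/both.png',np.vstack([a,b])[:, :])
E
```

```text
pics
{'clock': np.float64(0.1), 'joints': array([-1.178,  0.3  ,  1.521, -0.   ,  1.321, -0.067]), 'joint_vel': array([ 0.   , -0.001, -0.001,  0.   , -0.   ,  0.001]), 'joint_torque': array([ 0.0000e+00, -5.3265e+01, -3.5328e+01,  7.1000e-02,  2.4000e-02,
       -0.0000e+00]), 'eef_pos': array([ 243.975, -492.665,  204.943]), 'tcp_rot': array([[ 0.896,  0.444, -0.   ],
       [ 0.444, -0.896,  0.001],
       [ 0.   , -0.001, -1.   ]]), 'wrist_force': array([ 0.548,  0.21 , -1.065]), 'moment': array([ 0.012, -0.012, -0.012]), 'gripper_width': np.float64(94.01)}
[[386.64172852   0.         257.28592784]
 [  0.         386.64172852 197.97268725]
 [  0.           0.           1.        ]] [[-3.0000e-02  9.8000e-01 -1.8000e-01  4.2339e+02]
 [-1.0000e+00 -3.0000e-02 -0.0000e+00 -7.2900e+00]
 [-1.0000e-02  1.8000e-01  9.8000e-01  9.2477e+02]
 [ 0.0000e+00  0.0000e+00  0.0000e+00  1.0000e+00]]
```

View pics/top0.png

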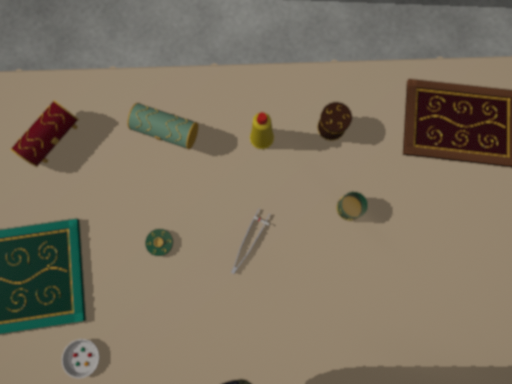

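The top view shows the lid at (159,242), the box mouth at (351,206), and the tweezers with heel at (236,270) and tips near (265,214). The bystanders are farther back.

```bash
python3 - <<'E'
from h import *
d=load('top0');P=cloud(d);I=d['image'].astype(int)
def fit(u0,v0,w,zlo,zhi):
    p=P[v0-w:v0+w,u0-w:u0+w].reshape(-1,3);m=(p[:,2]>zlo)&(p[:,2]<zhi);q=p[m]
    (c,r)=cv2.minEnclosingCircle(q[:,:2].astype(np.float32));print(m.sum(),q.mean(0).round(1),np.array(c).round(1),round(r,1))
fit(159,242,22,7,25); fit(351,206,22,47,65)
print('table',P[300,300],P[300,150], 'heights lid',P[242,152],'floor box',P[207,351])
for n,u,v,z in[('lid',159,242,16),('box',351,206,55),('heel',236,270,12),('tipL',261,212,12),('tipR',272,218,12)]: print(n,atz(d,u,v,z).round(1))
crop('top0',210,190,300,290,6,'c1')
E
```

```text
618 [494.7 229.4  13.6] [494.8 230.5] 33.4
138 [ 564.6 -227.    53.2] [ 564.7 -225.6] 31.3
table [350.59102598 -97.30491733  -0.92979725] [360.55985758 251.66381643  -2.4668203 ] heights lid [494.0150104  245.56373437  12.41473778] floor box [ 563.9492938  -229.66683693    6.05640162]
lid [493.2 228.1  16. ]
box [ 558.8 -218.    55. ]
heel [423.4  49.   12. ]
tipL [557.6 -13.2  12. ]
tipR [542.4 -38.9  12. ]
```

View pics/c1.png

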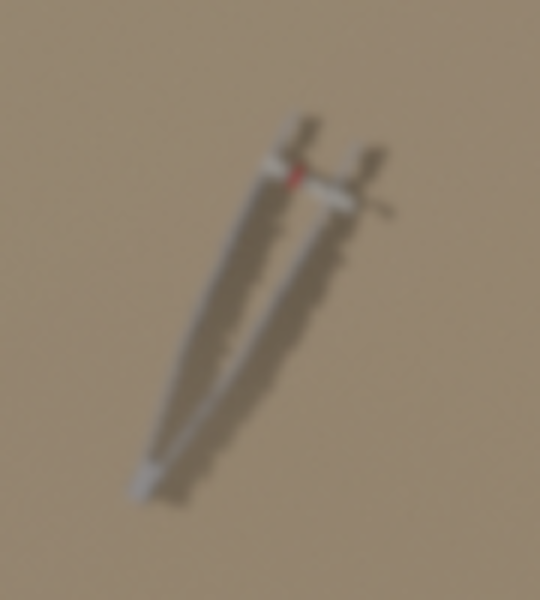

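```bash
python3 -m handwheel '[[0.034,-0.0335,0.005,0,0,0],[0.034,-0.0335,0.005,0,0,0],[0.034,-0.0335,0.005,0,0,0],[0.034,-0.0335,0.005,0,0,0],[0.034,-0.0335,0.005,0,0,0],[0.034,-0.0335,0.005,0,0,0],[0.034,-0.0335,0.005,0,0,0],[0.034,-0.0335,0.005,0,0,0],[0.034,-0.0335,0.005,0,0,0],[0.034,-0.0335,0.005,0,0,0],[0.034,-0.0335,0.005,0,0,0],[0.034,-0.0335,0.005,0,0,0],[0.034,-0.0335,0.005,0,0,0],[0.034,-0.0335,0.005,0,0,0],[0.034,-0.0335,0.005,0,0,0],[0.034,-0.0335,0.005,0,0,0],[0,0,0,0,0,0]]'
cat > rel.py <<'E'
import sys
from h import *
# python3 rel.py x y z : world target -> tool shift mm
s=read_state();R=np.array(s['tcp_rot']);print('t',s['clock'],'pos',np.round(s['eef_pos'],1),'j6',round(s['joints'][5],2),'yang',np.degrees(np.arctan2(R[1,1],R[0,1])).round(2),'tilt',R[:2,2].round(4),'w',round(s['gripper_width'],2),'F',np.round(s['wrist_force'],1))
if len(sys.argv)>3: print('shift',(R.T@(np.array(list(map(float,sys.argv[1:4])))-s['eef_pos'])).round(1))
E
python3 rel.py 494.8 230 120
python3 -c "
from h import *
grab('wrist','w1')"
```

```text
clock: 1.8
eef_pos: [498.4, 258.4, 119.0]
tcp_rot: [[0.898, 0.44, -0.003], [0.44, -0.898, 0.002], [-0.001, -0.003, -1.0]]
wrist_force: [-0.6, -0.8, -0.7]
gripper_width: 94.1
t 1.8 pos [498.4 258.4 119. ] j6 1.53 yang -63.89 tilt [-0.0026  0.0019] w 94.06 F [-0.6 -0.8 -0.7]
shift [-15.7  23.9  -1. ]
```

View pics/w1.png

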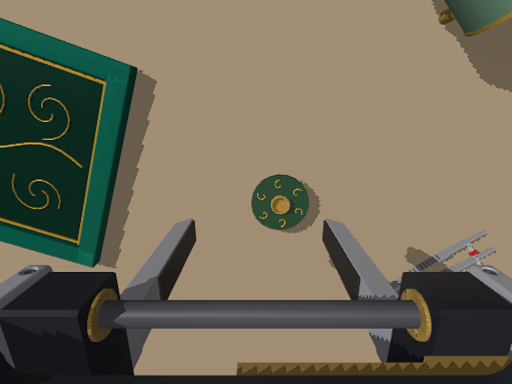

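The wrist view shows the lid disc centred near (280,203), between the fingers. The tweezers are at the right edge, and the teal mat at left is flat scenery.

```bash
python3 - <<'E'
from h import *
d=load('w1');P=cloud(d)
p=P[165:240,245:315].reshape(-1,3);m=(p[:,2]>9)&(p[:,2]<24);q=p[m]
c,r=cv2.minEnclosingCircle(q[:,:2].astype(np.float32));print(m.sum(),q.mean(0),c,r);print(atz(d,280,203,14),atz(d,281,206,19),'tbl',P[100,280])
# mat height on left & where
print(P[200,40],P[60,130])
E
python3 rel.py 494 230 60
```

```text
2483 [496.01670699 231.9011494   13.77724766] (494.6910400390625, 231.1827850341797) 33.07311248779297
[495.67445919 231.01646603  14.        ] [494.4322152  229.53041648  19.        ] tbl [5.94609137e+02 2.81131315e+02 2.11380296e-01]
[374.9054825  480.42521545   7.5496212 ] [ 5.61718616e+02  4.36641508e+02 -4.39143364e-01]
t 1.85 pos [498.  256.4 119.2] j6 1.52 yang -63.92 tilt [-0.003   0.0013] w 94.1 F [-0.  -0.2  0. ]
shift [-15.   22.1  59.2]
```

```bash
python3 -m handwheel '[[-0.007,0.0105,0.02,0,0,0],[-0.007,0.0105,0.03,0,0,0],[0,0,0.02,0,0,0],[0,0,0,0,0,0],[0,0,0,0,0,0]]' >/dev/null; python3 rel.py 495 231 3
```

```text
t 2.35 pos [493.5 227.   48.3] j6 1.48 yang -64.02 tilt [-0.0028  0.0009] w 94.05 F [-1.   0.8  0. ]
shift [ 3.2 -2.8 45.3]
```

```bash
python3 -m handwheel '[[0.002,-0.002,0.015,0,0,0],[0.001,-0.001,0.015,0,0,0],[0,0,0.008,0,0,0],[0,0,0.002,0,0,0],[0,0,0,0,0,0]]' >/dev/null; python3 rel.py 495 231 3
```

```text
t 2.85 pos [495.9 231.6   7.3] j6 1.48 yang -64.02 tilt [0.0002 0.0021] w 94.13 F [-0.1  0.4  0. ]
shift [-1.1  0.1  4.3]
```

```bash
python3 -m handwheel '[[-0.001,0,0.004,0,0,0],[0,0,0.001,0,0,0],[0,0,0,0,0,0]]' >/dev/null; python3 rel.py 495 231 3;  python3 -m handwheel '[[0,0,0,0,0,0],[0,0,0,0,0,0],[0,0,0,0,0,0],[0,0,0,0,0,0],[0,0,0,0,0,0],[0,0,0,0,0,0],[0,0,0,0,0,0]]' 0.6; python3 rel.py 495 231 120
```

```text
t 3.15 pos [495.3 231.3   2.5] j6 1.48 yang -64.01 tilt [0.001  0.0024] w 93.8 F [0.6 0.2 0.1]
shift [-0.4  0.2 -0.5]
clock: 3.85
eef_pos: [495.6, 231.4, 3.1]
tcp_rot: [[0.899, 0.438, 0.002], [0.438, -0.899, 0.003], [0.003, -0.002, -1.0]]
wrist_force: [-0.2, 0.2, 0.0]
gripper_width: 65.0
t 3.85 pos [495.6 231.4   3.1] j6 1.48 yang -64.01 tilt [0.002  0.0028] w 64.98 F [-0.2  0.2  0. ]
shift [-3.000e-01 -1.000e-01 -1.169e+02]
```

```bash
python3 -m handwheel '[[0,0,-0.01,0,0,0],[0,0,-0.03,0,0,0],[0,0,-0.03,0,0,0],[0,0,-0.03,0,0,0],[0,0,-0.015,0,0,0],[-0.01,0.02,-0.005,0,0,0],[-0.019,0.0368,0,0,0,0],[-0.019,0.0368,0,0,0,0],[-0.019,0.0368,0,0,0,0],[-0.019,0.0368,0,0,0,0],[-0.019,0.0368,0,0,0,0],[-0.019,0.0368,0,0,0,0],[-0.019,0.0368,0,0,0,0],[-0.019,0.0368,0,0,0,0],[-0.019,0.0368,0,0,0,0],[-0.019,0.0368,0,0,0,0],[-0.01,0.025,0,0,0,0],[0,0,0,0,0,0],[0,0,0,0,0,0]]'; python3 - <<'E'
from h import *
grab('wrist','w2')
E
python3 rel.py 564.7 -225.6 130
```

```text
clock: 5.75
eef_pos: [486.4, -250.2, 140.9]
tcp_rot: [[0.898, 0.44, 0.014], [0.44, -0.898, 0.001], [0.013, 0.005, -1.0]]
wrist_force: [-0.1, 1.4, -1.0]
gripper_width: 65.2
t 5.8 pos [ 486.5 -250.   141. ] j6 0.57 yang -63.86 tilt [0.0139 0.0009] w 65.34 F [ 1.   0.5 -0.6]
shift [80.8 12.5 12.1]
```

View pics/w2.png

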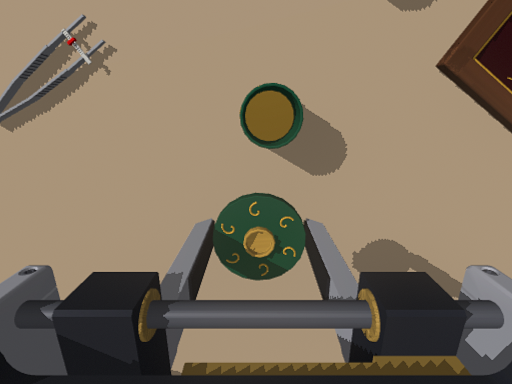

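The lid is held at about (259,237) and the box mouth is at (271,115). I'll measure both in this one frame.

```bash
python3 - <<'E'
from h import *
d=load('w2');P=cloud(d)
def fit(a,lo,hi):
    p=P[a[1]:a[3],a[0]:a[2]].reshape(-1,3);q=p[(p[:,2]>lo)&(p[:,2]<hi)]
    c,r=cv2.minEnclosingCircle(q[:,:2].astype(np.float32))
    A=np.c_[q[:,:2],np.ones(len(q))];co=np.linalg.lstsq(A,q[:,2],rcond=None)[0]
    print(len(q),q.mean(0).round(1),np.round(c,1),round(r,1),'slope',co[:2].round(4))
fit((230,75,315,155),50,62)
z=P[200:275,220:300,2]; print('lid z',np.percentile(z,[5,25,50,75,95]))
m=np.median(z);fit((216,190,303,282),m-4,m+4)
E
```

```text
672 [ 566.3 -225.3   54.2] [ 564.6 -225.1] 30.9 slope [0.0008 0.005 ]
lid z [-8.20696568e-02  1.50819064e+02  1.51369956e+02  1.51914675e+02
  1.54594808e+02]
5921 [ 487.1 -249.3  151.4] [ 485.2 -250.1] 33.1 slope [ 0.0081 -0.0027]
```

```bash
python3 -m handwheel '[[0.015,0.0025,0,0,-0.7,0],[0.03,0.004,0,0,0,0],[0.025,0.004,0.01,0,0,0],[0.009,0.002,0.02,0,0,0],[0,0,0.02,0,0,0],[0,0,0.005,0,0,0],[0,0,0,0,0,0]]' >/dev/null; python3 rel.py 565.6 -225.4 75
```

```text
t 6.5 pos [ 567.3 -217.1   88.2] j6 0.68 yang -63.38 tilt [ 0.0051 -0.0054] w 65.23 F [ 1.   0.1 -0.7]
shift [-5.3  6.5 13.2]
```

```bash
python3 -m handwheel '[[-0.003,0.004,0.006,0.4,-0.1,0],[-0.002,0.002,0.005,0,0,0],[0,0,0,0,0,0],[0,0,0,0,0,0]]' >/dev/null; python3 rel.py 565.6 -225.4 60
```

```text
t 6.9 pos [ 565.9 -225.5   79.3] j6 0.67 yang -63.37 tilt [ 0.003  -0.0009] w 65.33 F [-0.6  0.1 -1.1]
shift [-0.3 -0.3 19.3]
```

```bash
python3 -m handwheel '[[0,0,0.006,0,-0.2,0],[0,0,0.006,0,0,0],[0,0,0.004,0,0,0],[0,0,0,0,0,0]]' >/dev/null; python3 rel.py 565.6 -225.4 53; python3 -m handwheel '[[0,0,0.003,0,0,0],[0,0,0.003,0,0,0],[0,0,0.002,0,0,0],[0,0,0,0,0,0]]' >/dev/null; python3 rel.py 565.6 -225.4 53
```

```text
t 7.3 pos [ 565.9 -225.8   62.4] j6 0.67 yang -63.4 tilt [ 0.0002 -0.0029] w 65.14 F [ 0.3 -0.2 -0.4]
shift [-0.1 -0.5  9.4]
t 7.7 pos [ 566.  -225.7   53.6] j6 0.67 yang -63.39 tilt [ 0.0001 -0.0028] w 65.37 F [ 0.1  0.8 -0.6]
shift [-0.2 -0.5  0.6]
```

```bash
python3 -m handwheel '[[0,0,0.001,0,0,0],[0,0,0.001,0,0,0],[0,0,0,0,0,0]]' >/dev/null; python3 rel.py 565.6 -225.4 53
```

```text
t 8.0 pos [ 566.2 -225.8   52.3] j6 0.67 yang -63.39 tilt [ 0.0008 -0.003 ] w 65.17 F [-0.  -1.2 -0.3]
shift [-0.4 -0.6 -0.7]
```

```bash
python3 -m handwheel '[[0,0,0.001,0,0,0],[0,0,0.001,0,0,0],[0,0,0,0,0,0]]' >/dev/null; python3 rel.py 565.6 -225.4 53
```

```text
t 8.3 pos [ 566.4 -225.8   52.4] j6 0.67 yang -63.39 tilt [ 0.0017 -0.0033] w 65.18 F [-0.  -1.5 -0.3]
shift [-0.6 -0.8 -0.6]
```

```bash
python3 -m handwheel '[[0,0,0,0,0,0],[0,0,0,0,0,0],[0,0,0,0,0,0]]' 0.75 >/dev/null; python3 rel.py 565.6 -225.4 150;python3 -m handwheel '[[0,0,0,0,0,0],[0,0,0,0,0,0],[0,0,0,0,0,0],[0,0,-0.01,0,0,0],[0,0,-0.03,0,0,0],[0,0,-0.03,0,0,0],[-0.02,0,-0.02,0,0,0],[-0.03,0,0,0,0,0],[-0.03,0,0,0,0,0],[-0.01,0,0,0,0,0],[0,0,0,0,0,0],[0,0,0,0,0,0]]' 1 >/dev/null; python3 - <<'E'
from h import *
grab('wrist','w3')
E
python3 rel.py 490 10 150
```

```text
t 8.6 pos [ 566.6 -225.9   52.3] j6 0.67 yang -63.39 tilt [ 0.0022 -0.0035] w 70.46 F [ 0.9 -0.3 -0.2]
shift [ -0.6  -0.5 -97.7]
t 9.85 pos [ 485.  -266.7  151.2] j6 0.54 yang -63.32 tilt [ 0.0058 -0.006 ] w 94.01 F [-0.6  0.5  0.1]
shift [ 128.8 -245.    -0.4]
```

View pics/w3.png

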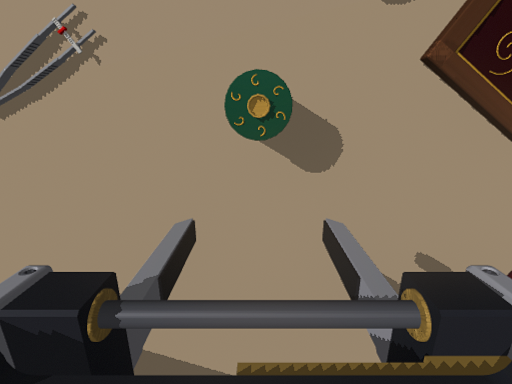

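The lid sits on the box, centred at (258,105) with the cup at (259,106). I'll check its height, level and centring, and take the tweezer tips from this view.

```bash
python3 - <<'E'
from h import *
d=load('w3');P=cloud(d)
p=P[65:145,220:298].reshape(-1,3);q=p[(p[:,2]>57)&(p[:,2]<66)]
c,r=cv2.minEnclosingCircle(q[:,:2].astype(np.float32));co=np.linalg.lstsq(np.c_[q[:,:2],np.ones(len(q))],q[:,2],rcond=None)[0]
print(len(q),q.mean(0).round(1),np.round(c,1),r,'slope',co[:2].round(4),'cup',atz(d,259,106,68).round(1),'table',P[200,150])
for u,v in[(72,9),(92,33)]: print(atz(d,u,v,12).round(1))
t=load('top0')
h=atz(t,234.2,271.7,12);a=atz(t,261,211.5,12);b=atz(t,270.5,217,12);print('heel,tips',h.round(1),a.round(1),b.round(1))
m=(a+b)/2;x=(m-h)/np.linalg.norm(m-h);print('len',np.linalg.norm(m-h),'ang',np.degrees(np.arctan2(x[1],x[0])),'org',h+86*x,m-79*x)
E
```

```text
3653 [ 566.1 -225.4   62.8] [ 565.5 -225.9] 33.02164840698242 slope [0.0011 0.0018] cup [ 565.7 -226.9   68. ] table [ 3.98376272e+02 -1.51952784e+02 -7.64589132e-02]
[565.6 -11.1  12. ]
[553.4 -35.9  12. ]
heel,tips [419.6  53.3  12. ] [558.8 -13.3  12. ] [544.9 -35.4  12. ]
len 153.30555452572014 ang -30.42494344599265 org [493.77529346   9.73232562  12.        ] [483.69125162  15.65450048  12.        ]
```

```bash
python3 -m handwheel '[[0.01,-0.02,0,0,0,0],[0.016,-0.031,0,0,0,0],[0.016,-0.031,0,0,0,0],[0.016,-0.031,0,0,0,0],[0.016,-0.031,0,0,0,0],[0.016,-0.031,0,0,0,0],[0.016,-0.031,0.005,0,0,0],[0.01,-0.025,0.005,0,0,0],[0,0,0,0,0,8.2],[0,0,0,0,0,8.2],[0,0,0,0,0,8.2],[0,0,0,0,0,8.2],[0,0,0,0,0,8.2],[0,0,0,0,0,8.2],[0,0,0,0,0,5],[0,0,0,0,0,0],[0,0,0,0,0,0]]' >/dev/null; python3 rel.py 488 12 110;  python3 - <<'E'
from h import *
grab('wrist','w4')
E
```

```text
t 11.55 pos [492.1  15.2 136.3] j6 2.03 yang -118.61 tilt [ 0.0009 -0.0034] w 93.94 F [-0.4  0.1 -0.2]
shift [-2.2  4.7 26.3]
```

View pics/w4.png

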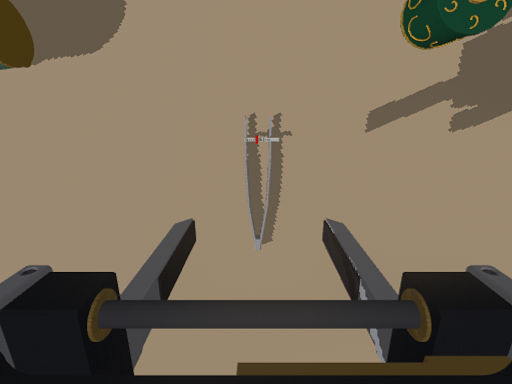

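The tweezers are aligned with the view: heel near (257,246), tips at about y=116, and the red index at about (258,140). I'll enlarge it.

```bash
python3 -c "
from h import *
crop('w4',225,105,305,255,4,'c2')
d=load('w4')
im=cv2.imread('pics/c2.png'); im2=cv2.imread('pics/w4.png')[125:155,235:295]; im2=cv2.resize(im2,None,fx=8,fy=8,interpolation=cv2.INTER_CUBIC)
o=np.zeros((600,800,3),np.uint8);o[:,:320]=im;o[:240,320:800]=im2;cv2.imwrite('pics/c2.png',o)"
```

```text
(no output)
```

View pics/c2.png

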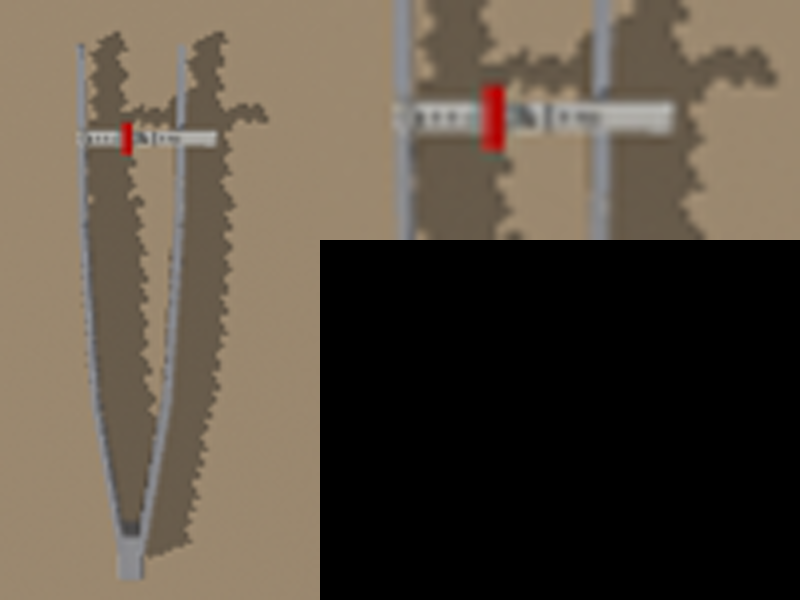

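Left blade inner face at x=410, index middle at 494, right inner edge at 594 (8x panel). The index is therefore about 12 mm from the left blade, which gives a squeeze width of about 18.7 mm.

```bash
python3 - <<'E'
from h import *
d=load('w4')
h=atz(d,257.4,249.5,12);a=atz(d,245.3,116.2,12);b=atz(d,270.3,116.2,12)
m=(a+b)/2;x=(m-h)/np.linalg.norm(m-h);print(h,m,'gap',np.linalg.norm(a-b),'len',np.linalg.norm(m-h),'ang',np.degrees(np.arctan2(x[1],x[0])),'org',h+86*x,m-79*x)
print('bar',np.linalg.norm(atz(d,235+410/8,125+117/8,12)-atz(d,235+594/8,125+117/8,12)))
E
python3 rel.py 489 13 2
```

```text
[419.25334361  58.52683811  12.        ] [562.80790126 -20.70093841  12.        ] gap 27.495590638001694 len 163.9663123860416 ang -28.894310880667852 org [494.54741944  16.97202919  12.        ] [493.642413    17.47150234  12.        ]
bar 25.937153030471674
t 11.6 pos [492.1  15.2 136.3] j6 2.03 yang -118.62 tilt [ 0.0009 -0.0034] w 93.77 F [-0.2 -0.2  0.2]
shift [ -2.    3.  134.3]
```

```bash
python3 -m handwheel '[[0.0007,-0.0027,0.02,0.1,0,0.3],[0,0,0.04,0,0,0],[0,0,0.025,0,0,0],[0,0,0.012,0,0,0],[0,0,0,0,0,0],[0,0,0,0,0,0]]' >/dev/null; python3 rel.py 494 17.2 2
```

```text
t 12.2 pos [496.3  18.   38. ] j6 2.03 yang -118.24 tilt [ 0.0054 -0.0018] w 94.02 F [0.3 0.  0. ]
shift [-1.8  1.8 36. ]
```

```bash
python3 -m handwheel '[[-0.001,0.001,0.01,0,-0.3,0.6],[-0.001,0.001,0.012,0,0,0],[0,0,0.007,0,0,0],[0,0,0.001,0,0,0],[0,0,0,0,0,0]]' 0.5 >/dev/null; python3 rel.py 494 17.2 2
```

```text
t 12.7 pos [494.9  17.    7.9] j6 2.03 yang -118.85 tilt [0.0045 0.0008] w 57.23 F [0.5 0.2 0.5]
shift [-0.9  0.3  5.9]
```

```bash
python3 -m handwheel '[[-0.001,0,0.004,0,-0.2,0],[0,0,0.002,0,0,0],[0,0,0,0,0,0]]' 0.35 >/dev/null; python3 rel.py 494 17.2 2; python3 -m handwheel '[[0,0,0,0,0,0],[0,0,0,0,0,0],[0,0,0,0,0,0],[0,0,0,0,0,0],[0,0,0,0,0,0]]' 0.199 >/dev/null; python3 rel.py 494 17.2 2
```

```text
t 13.0 pos [494.4  17.6   1.9] j6 2.03 yang -118.84 tilt [0.002  0.0026] w 34.38 F [-0.1 -0.5 -0.1]
shift [-0.1  0.5 -0.1]
t 13.5 pos [494.6  17.6   2.2] j6 2.03 yang -118.84 tilt [0.0026 0.0025] w 18.72 F [ 0.1  0.2 -0.6]
shift [-0.3  0.6  0.2]
```

```bash
python3 -m handwheel '[[0,0,-0.01,0,0,0],[0,0,-0.015,0,0,0],[0,0,-0.02,0,0,0],[0,0,-0.02,0,0,0],[0,0,-0.02,0,0,0],[0,0,-0.015,0,0,0],[0,0,-0.01,0,0,0],[0,0,0,0,0,0],[0,0,0,0,0,0],[0,0,0,0,0,0]]' >/dev/null; python3 - <<'E'
from h import *
grab('wrist','w5')
im=cv2.imread('pics/w5.png')
cv2.imwrite('pics/c3.png',cv2.resize(im[0:270,180:340],None,fx=2.2,fy=2.2,interpolation=cv2.INTER_CUBIC))
E
python3 rel.py 496 -186 80
```

```text
t 14.55 pos [493.7  17.3 120.3] j6 2.03 yang -118.84 tilt [0.0032 0.0025] w 18.61 F [-0.5 -1.9 -0.8]
shift [100.  177.1  39.8]
```

View pics/c3.png

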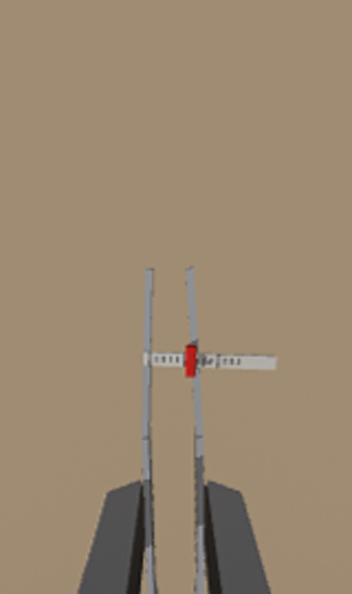

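Both blades are held and the index is close to the right blade. I'll measure the index zone and tips from this frame.

```bash
python3 - <<'E'
from h import *
d=load('w5');P=cloud(d)
z=P[118:150,243:272]; s=z[z[...,2]>90]; print('z tip region',[np.median(r[r[:,2]>90][:,2]).round(1) if (r[:,2]>90).any() else None for r in z[::4]])
rows=P[118:250:8,235:285]; print([ (118+8*i,np.median(r[r[:,2]>90][:,2]).round(1)) for i,r in enumerate(rows) if (r[:,2]>90).any()])
print('tip mid',atz(d,257.05,122,130))
im=cv2.imread('pics/w5.png')[110:180,230:320]
cv2.imwrite('pics/c4.png',cv2.resize(im,None,fx=8.8,fy=8.5,interpolation=cv2.INTER_CUBIC))
E
```

```text
z tip region [None, np.float64(125.5), np.float64(126.6), np.float64(126.5), np.float64(126.8), np.float64(126.6), np.float64(126.3), np.float64(126.5)]
[(126, np.float64(126.6)), (134, np.float64(126.8)), (142, np.float64(126.3)), (150, np.float64(126.6)), (158, np.float64(129.5)), (166, np.float64(130.1)), (174, np.float64(129.3)), (182, np.float64(128.7)), (190, np.float64(128.7)), (198, np.float64(128.5)), (206, np.float64(130.1)), (214, np.float64(129.4)), (222, np.float64(127.3)), (230, np.float64(139.0)), (238, np.float64(148.3)), (246, np.float64(158.1))]
tip mid [563.537352   -18.32422627 130.        ]
```

View pics/c4.png

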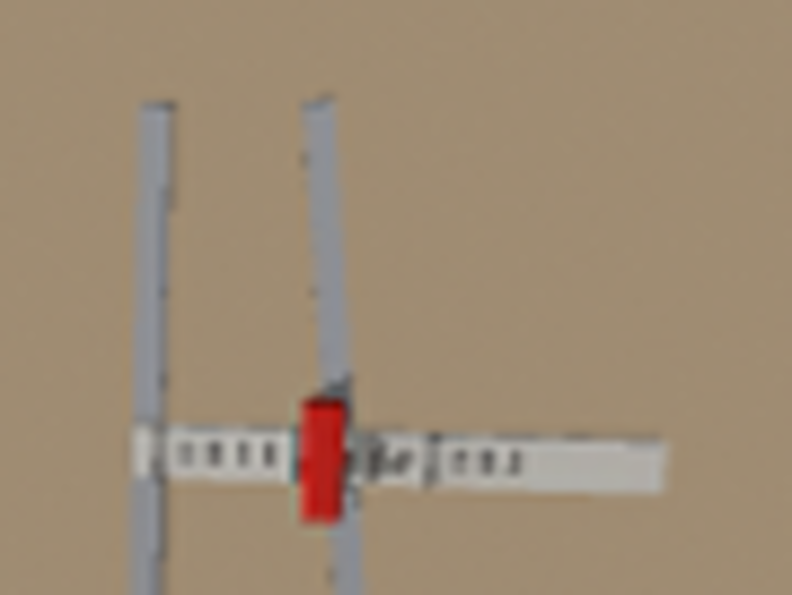

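```bash
python3 -m handwheel '[[0.006,0.011,0,0,0,0],[0.0125,0.0225,0,0,0,0],[0.0125,0.0225,0,0,0,0],[0.0125,0.0225,0,0,0,0],[0.0125,0.0225,0,0,0,0],[0.0125,0.0225,0,0,0,0],[0.0125,0.0225,0,0,0,0],[0.01,0.017,0,0,0,0],[0.005,0.009,0,0,0,0],[0,0,0,0,0,0],[0,0,0,0,0,0],[0,0,0,0,0,0]]' 0.196 >/dev/null; python3 rel.py 495.7 -190.2 86
```

```text
t 15.75 pos [ 490.6 -192.4  113.9] j6 1.63 yang -118.83 tilt [-0.0064  0.005 ] w 18.55 F [0.4 0.3 0.7]
shift [ 3.6 -4.3 27.9]
```

```bash
python3 -m handwheel '[[0.002,-0.002,0.006,0,0.5,0],[0.001,-0.001,0.008,0,0,0],[0,0,0.006,0,0,0],[0,0,0.002,0,0,0],[0,0,0,0,0,0],[0,0,0,0,0,0]]' >/dev/null; python3 rel.py 495.7 -190.2 86;  python3 - <<'E'
from h import *
grab('wrist','w6')
d=load('w6')
im=cv2.imread('pics/w6.png')[75:185,200:340]
cv2.imwrite('pics/c5.png',cv2.resize(im,None,fx=5.4,fy=5.4,interpolation=cv2.INTER_CUBIC))
E
```

```text
t 16.35 pos [ 495.1 -188.7   89.4] j6 1.64 yang -118.65 tilt [0.0011 0.0009] w 18.54 F [ 0.9 -0.7 -0.2]
shift [1.2 1.1 3.4]
```

View pics/c5.png

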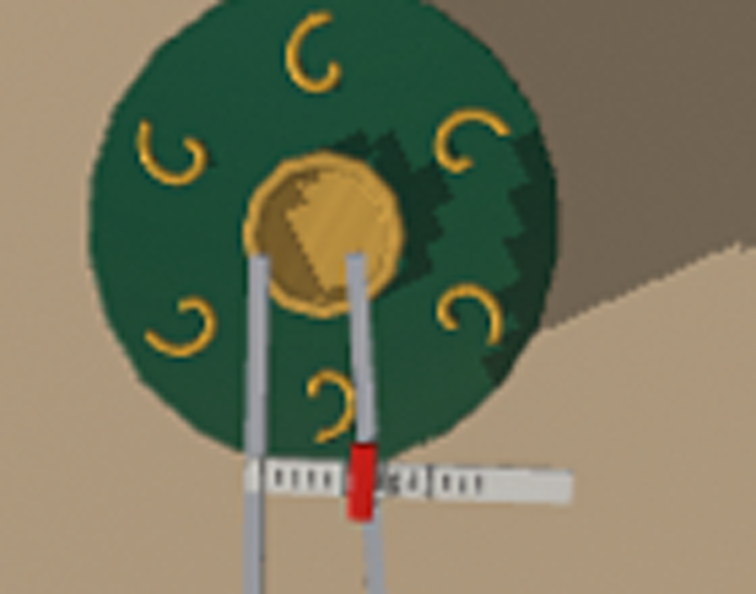

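```bash
python3 - <<'E'
from h import *
d=load('w6');P=cloud(d)
print('cup',atz(d,260.2,118.3,68).round(1),P[118,270].round(1));q=P[124:150,240:272].reshape(-1,3);zt=np.median(q[q[:,2]>80][:,2]);print('blade top z',zt)
print('tip',atz(d,257.0,122.6,zt).round(1))
p=P[70:165,210:310].reshape(-1,3);q=p[(p[:,2]>58)&(p[:,2]<65)];co=np.linalg.lstsq(np.c_[q[:,:2],np.ones(len(q))],q[:,2],rcond=None)[0];print('disc z',q[:,2].mean(),co[:2])
E
```

```text
cup [ 565.3 -226.5   68. ] [ 561.8 -232.9   62.6]
blade top z 95.48289960603307
tip [ 564.6 -223.8   95.5]
disc z 62.74130197760434 [0.00089723 0.00076595]
```

The tips are about 3 mm off the cup centre and about 21 mm above its mouth, with the edge under the index middle. I'll hold for two seconds.

```bash
python3 -m handwheel '[[0.001,0.001,0.003,0,0,0],[0,0,0,0,0,0],[0,0,0,0,0,0],[0,0,0,0,0,0],[0,0,0,0,0,0],[0,0,0,0,0,0],[0,0,0,0,0,0],[0,0,0,0,0,0],[0,0,0,0,0,0],[0,0,0,0,0,0],[0,0,0,0,0,0],[0,0,0,0,0,0],[0,0,0,0,0,0],[0,0,0,0,0,0],[0,0,0,0,0,0],[0,0,0,0,0,0],[0,0,0,0,0,0],[0,0,0,0,0,0],[0,0,0,0,0,0],[0,0,0,0,0,0]]' >/dev/null; python3 rel.py 495.7 -190.2 86
python3 -m handwheel '[[0,0,0,0,0,0],[0,0,0,0,0,0],[0,0,0,0,0,0],[0,0,0,0,0,0],[0,0,0,0,0,0]]' >/dev/null; python3 rel.py 495.7 -190.2 86
python3 - <<'E'
from h import *
grab('wrist','w7')
im=cv2.imread('pics/w7.png')[75:185,200:340]
cv2.imwrite('pics/c6.png',cv2.resize(im,None,fx=5.4,fy=5.4,interpolation=cv2.INTER_CUBIC))
E
```

```text
t 18.4 pos [ 495.8 -190.5   86.9] j6 1.63 yang -118.66 tilt [0.0023 0.0004] w 18.51 F [-0.6  0.1 -0.6]
shift [-0.2 -0.2  0.9]
t 18.9 pos [ 495.8 -190.5   87. ] j6 1.63 yang -118.67 tilt [0.0023 0.0003] w 18.09 F [ 0.1 -0.2 -0.6]
shift [-0.3 -0.2  1. ]
```

View pics/c6.png

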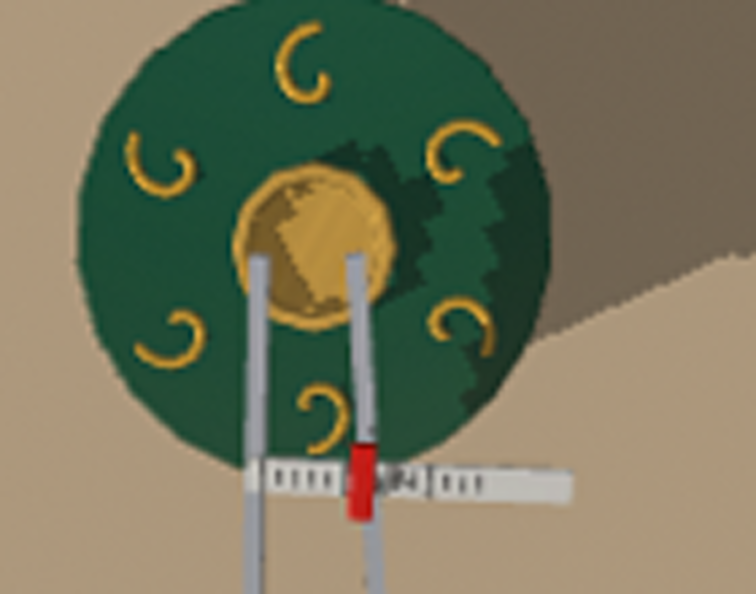

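The tips are within about 2 mm of the cup centre at (315,246), and the right inner edge lies under the red index middle at (362,482). I'm handing in.

```bash
python3 -c "
from h import *
s=read_state();print(s['clock'],s['gripper_width']);print(job.hand_in())"
```

```text
18.95 18.730967892875594
the job is handed in; nothing more can be done
None
```

I set the lid on the green box, then picked up the tweezers and squeezed them to the index. I held them over the stone cup for more than two seconds and handed the job in at 18.95 s, still holding. `hand_in()` gave no verdict.

What the last checks showed:
- **Lid:** the disc top measured 62.7–62.8 mm against 63 nominal. It was level to about 0.002 rad and within about 1 mm of the box centre in plan.
- **Tips:** they were about 3 mm from the cup centre in plan before a last small nudge, and look about 2 mm off in the final picture. The last measured height was about 21 mm above the cup mouth. After the nudge the arm sat 2.5 mm lower, so about 19 mm, slightly above the point I aimed for.
- **Gap:** the right blade's inner edge lay within about 0.3 mm of the index middle in both final pictures.
- **Grip width:** the reading wandered between 18.1 and 18.7 mm while the commanded width stayed at 18.4. I took this as sensor noise because the picture did not change.
- **Tilt:** in the first lifted view the tips sat 2–3 mm lower than the grip. I did not re-measure this at the end.
- **Other wares:** the arm kept away from the cone, casket and brown box. I did not re-measure their positions.

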